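Put the clean mugs away on their stands

ROBOT

A 6-joint arm with a two-finger parallel gripper is mounted at the origin on the work surface. World frame = base frame: x ahead of the robot, y to its left, z up, the work surface at z = 0. Lengths are in m, angles in rad, forces in N, time in s.
With the tool pointing down it reaches from about 0.35 to 0.85 m from the base axis. Payload 8.1 kg.
Tool frame: the origin (TCP) lies between the finger pads; the fingertips stand 8 mm ahead of it and the grasp point (between the pads) lies 11 mm behind it (bot.nose_length is the distance from the TCP to the fingertips, in m); z points along the fingers, y is the direction in which the jaws open and shut (so a half turn about z gives the same grasp; the last joint's range is limited). The gripper opens to 85 mm and grips with 20 to 120 N. Pads are 22 mm wide; open, the fingers measure 114 mm over their backs; the gripper's body (76 mm by 85 mm) begins 54 mm behind the grasp point. The pads swing forward as they close: fully open they stand 13 mm farther back than shut.
Start: joints at [-0.085, 0.13, 1.488, -0, 1.523, -0.085], TCP at [0.6, 0, 0.239] pointing down, gripper open.
Joint ranges: [-2.96, 2.96], [-0.89, 2.26], [0.02, 2.5], [-1.34, 4.48], [0, 2.73], [-2.66, 2.66]. Speed limits (rad/s): [2.39, 2.39, 2.79, 3.14, 3.14, 3.14].

INTERFACE

Orientations are given as a unit quaternion [w, x, y, z].
In Python, from cell import bot, solver, read_state, imaging gives the robot as it stands. Calls block until the motion is done:
- bot.move_to(position, orientation): joint-space move of the TCP to a pose.
- bot.move_l(position, attitude=None, feed=0.15): straight line of the TCP; attitude=None keeps the orientation; feed is the mean speed in m/s.
- bot.movej(angles): joint-space move.
- bot.move_gripper(opening, force=None): finger opening in m; force is the grip in N (None keeps the last); returns when the fingers have stopped.
- bot.wait(seconds).
- solver.ik(position, orientation): joint angles nearest the present ones, or None.
- read_state(): the state.
- imaging.snapshot(name): name is "scene" or "side" or "wrist"; returns a dict with "image" (400x640x3 uint8, red, green, blue), "fx", "fy", "cx", "cy" (pixels), "rvec" (rotation vector, rad) and "tvec" (3), from world to camera coordinates, as OpenCV has them; the wrist camera has in their place "tool_from_camera" (4x4, takes a point from camera to tool coordinates, whose origin is the TCP and whose axes are the flange's). Camera axes: x right, y down, z forward; pixel columns grow to the right and rows downward; lengths in m; the calibration is good to about 2 mm. A picture is of the moment at which its call begins: read the wrist's pose just before it. There is no depth.
A pose or a line that the arm cannot do raises bot.IKError and nothing moves.
- bot.hand_in(): hands the job in, once; it reports no verdict.
The state is a dict: "clock": time; "joints": joint angles; "joint_velocities": joint speeds; "tau": joint torques, N m; "tool_pos": TCP position; "eef_rot": TCP orientation; "contact_force": force on the tool from outside, world axes, zero at the start; "moment": the same for the moment, N m; "finger_gap": finger opening in m.
Only numpy, scipy, OpenCV 4.12 (cv2) and the standard library are available. Lean on these libraries where they do the work, as an engineer would, in place of code of your own. Each camera call takes 0.05 s, during which the arm holds its last target. There are 200 camera calls.

TASK

Put the two clean mugs standing on the counter away on the mug stands: hang each one by its handle on a free arm of the stand that already holds a mug of its own size, tall with tall and short with short, and leave both hanging still. Do not drop a mug or knock it over, do not bring down the mugs already hanging, and do not shift or upset the glass, the jar or the sauce bowl.

Things in the scene. Friction and masses are not known exactly. Their poses are not given: they have to be found in the camera images.
- tall_mug: White ceramic mug to put away: round body 62 mm wide, 105 mm high, wall 4 mm. Origin: centre of its underside, z up through the mouth. Handle along its own +x: a loop of 9 mm bar in the x-z plane, out to 66 mm from the axis; its opening spans 31 to 57 mm from the axis and 46 to 80 mm above the base. Starts upright on the counter, turned any way; 0.2 to 0.35 kg
- tall_mug_loop (a point): middle of the opening of the handle of the tall mug to be put away (63 mm above the mug's base, 44 mm from its axis along its +x)
- short_mug: White ceramic mug to put away: round body 62 mm wide, 70 mm high, wall 4 mm. Origin: centre of its underside, z up through the mouth. Handle along its own +x: a loop of 9 mm bar in the x-z plane, out to 66 mm from the axis; its opening spans 31 to 57 mm from the axis and 21 to 55 mm above the base. Starts upright on the counter, turned any way; 0.15 to 0.25 kg
- short_mug_loop (a point): middle of the opening of the handle of the short mug to be put away (38 mm above the mug's base, 44 mm from its axis along its +x)
- tall_hung: A second mug like the tall one, already hanging loose by its handle on an arm of one stand: in the plane square to the arm, handle up, body tilted 58 degrees to its side, down to about 115 mm above the counter and 75 mm sideways of the arm. Same frame as the tall mug. It stays there
- tall_hung_loop (a point): middle of the opening of the handle of the tall mug that already hangs (63 mm above the mug's base, 44 mm from its axis along its +x)
- short_hung: a second mug just like the short one, already hanging loose in the same way on an arm of the other stand. Same frame as the short mug. It stays there
- short_hung_loop (a point): middle of the opening of the handle of the short mug that already hangs (38 mm above the mug's base, 44 mm from its axis along its +x)
- stand_a: One of two identical fixed steel mug stands: disc base 156 mm wide, 14 mm thick; post 14 mm thick (23 mm collar at the arms), ball on top up to 269 mm; three level arms 120 degrees apart, 225 mm above the counter, one of them carrying a mug. Origin: centre of the base's underside. Stands left or right, turned any way; its size of mug is told only by the one hanging there
- stand_a_arm1: first arm of stand_a: a level round bar 8 mm thick. Origin: on the post's axis at the bar's centre, 225 mm above the counter; +x points outward along the arm. The level part ends 82 mm out, then the end turns up: its rounded end lies 98 mm out and its top 17 mm above the bar's centre line
- stand_a_arm2: second arm of stand_a: a level round bar 8 mm thick. Origin: on the post's axis at the bar's centre, 225 mm above the counter; +x points outward along the arm. The level part ends 82 mm out, then the end turns up: its rounded end lies 98 mm out and its top 17 mm above the bar's centre line
- stand_a_arm3: third arm of stand_a: a level round bar 8 mm thick. Origin: on the post's axis at the bar's centre, 225 mm above the counter; +x points outward along the arm. The level part ends 82 mm out, then the end turns up: its rounded end lies 98 mm out and its top 17 mm above the bar's centre line
- stand_b: One of two identical fixed steel mug stands: disc base 156 mm wide, 14 mm thick; post 14 mm thick (23 mm collar at the arms), ball on top up to 269 mm; three level arms 120 degrees apart, 225 mm above the counter, one of them carrying a mug. Origin: centre of the base's underside. Stands left or right, turned any way; its size of mug is told only by the one hanging there
- stand_b_arm1: first arm of stand_b: a level round bar 8 mm thick. Origin: on the post's axis at the bar's centre, 225 mm above the counter; +x points outward along the arm. The level part ends 82 mm out, then the end turns up: its rounded end lies 98 mm out and its top 17 mm above the bar's centre line
- stand_b_arm2: second arm of stand_b: a level round bar 8 mm thick. Origin: on the post's axis at the bar's centre, 225 mm above the counter; +x points outward along the arm. The level part ends 82 mm out, then the end turns up: its rounded end lies 98 mm out and its top 17 mm above the bar's centre line
- stand_b_arm3: third arm of stand_b: a level round bar 8 mm thick. Origin: on the post's axis at the bar's centre, 225 mm above the counter; +x points outward along the arm. The level part ends 82 mm out, then the end turns up: its rounded end lies 98 mm out and its top 17 mm above the bar's centre line
- tumbler: clear water glass, 115 mm high, 68 mm wide at the rim, standing loose on the counter; origin at the centre of its underside. Not to be moved
- jar: clear glass drinking jar without a lid, 122 mm high, 71 mm wide with a narrower neck, standing loose on the counter; origin at the centre of its underside. Not to be moved
- sauce_bowl: small black sauce bowl, 38 mm high, 80 mm wide at the rim, standing loose on the counter; origin at the centre of its underside. Not to be moved
Not all that is in view belongs to the job. What is shaped like the short_mug but orange or pink is not meant.

How it is judged:
By the outcome, as a careful person would: the job done as asked, in the order asked, and still so for the second after the job is handed in, with the robot touching nothing.
It also fails if it takes over 72 s, if anything falls off the work surface, if the arm or the gripper's body presses on something with over 40 N, if the wrist force passes 120 N, or if a joint passes its speed limit or range.

## Working session

There is one attempt and no reset: what is moved stays moved. The work goes in short steps, each a Python script; the robot and the scene stay as the last script left them, time stands still between calls to the robot, and variables do not carry over. Pictures are saved under pics/ and viewed, about 8 in all and at most 12, crops included, and the job is handed in when it is done.

```bash
ls; mkdir -p pics; python3 - <<'E'
from cell import bot, solver, read_state, imaging
import cv2, numpy as np, pickle
for n in ["scene","side","wrist"]:
    s=imaging.snapshot(n); cv2.imwrite(f"pics/{n}0.png",s["image"][:,:,::-1]); pickle.dump(s,open(f"pics/{n}0.pkl","wb"))
    print(n,{k:(np.round(v,4).tolist() if k!="image" else 0) for k,v in s.items()})
print(read_state())
E
```

```text
pics
scene {'image': 0, 'fx': 367.7457, 'fy': 367.7457, 'cx': 319.5418, 'cy': 201.6703, 'rvec': [1.9809, 1.4146, -0.5891], 'tvec': [-0.1775, -0.1941, 1.5886]}
side {'image': 0, 'fx': 432.3257, 'fy': 432.3257, 'cx': 315.1402, 'cy': 200.4848, 'rvec': [0.1704, -2.9062, 1.0974], 'tvec': [0.4591, 0.129, 1.438]}
wrist {'image': 0, 'fx': 278.6014, 'fy': 278.6014, 'cx': 319.6707, 'cy': 197.1896, 'tool_from_camera': [[0.0015, -0.965, -0.2621, 0.0657], [1.0, 0.0015, 0.0002, -0.0005], [0.0002, -0.2621, 0.965, -0.1344], [0.0, 0.0, 0.0, 1.0]]}
{'clock': 0.15, 'joints': array([-8.54044626e-02,  1.30981611e-01,  1.48900795e+00, -1.88099959e-05,
        1.52300223e+00, -8.53759847e-02]), 'joint_velocities': array([ 2.36994199e-05, -3.22353745e-03, -4.53232967e-03,  2.80090269e-04,
        4.67568505e-05,  1.79281371e-03]), 'tau': array([ 1.01583330e-03, -5.70061326e+01, -5.01160097e+01, -1.39109225e-04,
        9.69119486e-03, -7.10949371e-05]), 'tool_pos': array([5.99598849e-01, 4.72800590e-05, 2.38500666e-01]), 'eef_rot': array([-5.29002097e-04,  7.07116354e-01,  7.07096862e-01, -4.57861778e-04]), 'contact_force': array([-0.25073847,  0.55895961, -0.22159277]), 'moment': array([ 0.02036702, -0.00250256,  0.00513119]), 'finger_gap': 0.08526722345610273}
```

View pics/scene0.png

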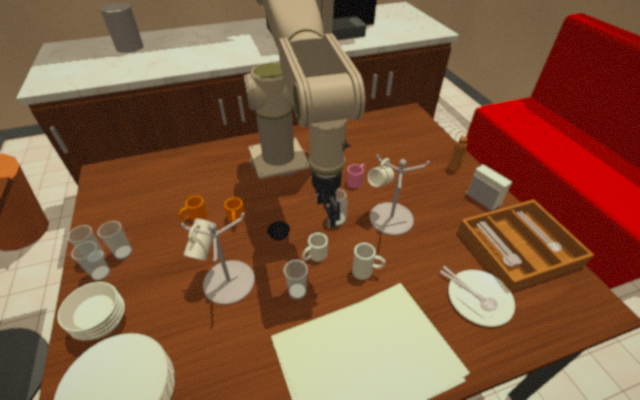

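View pics/side0.png

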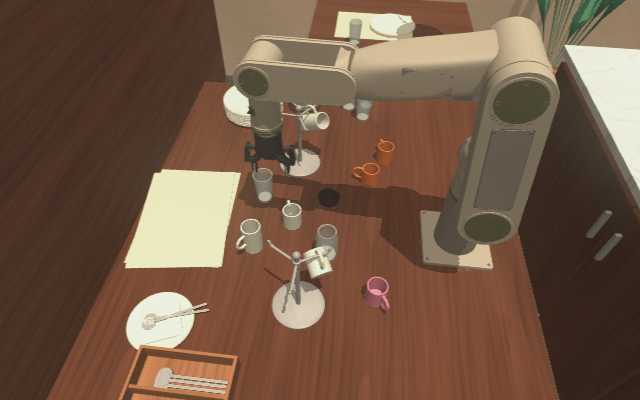

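```bash
cat > h.py <<'E'
import numpy as np, cv2, pickle
from scipy.spatial.transform import Rotation as R
from scipy.optimize import least_squares
def load(n): return pickle.load(open(f"pics/{n}.pkl","rb"))
def cam(s, st=None):
    """world->camera R,t, K"""
    K=np.array([[s["fx"],0,s["cx"]],[0,s["fy"],s["cy"]],[0,0,1]])
    if "rvec" in s: return cv2.Rodrigues(np.array(s["rvec"]))[0],np.array(s["tvec"]).ravel(),K
    q=s["eef_rot"]; T=np.eye(4); T[:3,:3]=R.from_quat([q[1],q[2],q[3],q[0]]).as_matrix(); T[:3,3]=s["tool_pos"]
    M=np.linalg.inv(T@np.array(s["tool_from_camera"])); return M[:3,:3],M[:3,3],K
def proj(P,c):
    p=(np.atleast_2d(P)@c[0].T+c[1])@c[2].T; return p[:,:2]/p[:,2:]
def onz(uv,z,c):
    d=c[0].T@np.linalg.inv(c[2])@np.array([*uv,1]); o=-c[0].T@c[1]; return o+d*(z-o[2])/d[2]
def tri(uvs,cs):
    Ps=[c[2]@np.column_stack([c[0],c[1]]) for c in cs]
    A=np.vstack([r for (u,v),P in zip(uvs,Ps) for r in (u*P[2]-P[0],v*P[2]-P[1])])
    x=np.linalg.svd(A)[2][-1]; return x[:3]/x[3]
E
python3 - <<'E'
from h import *
a=cam(load("scene0"));b=cam(load("side0"))
for n,u,v,z in [("standL",(228,282),None,.014),("standR",(392,217),(298,304),.014),("short",(316,260),(292,227),0),("tall",(362,276),(252,250),0),("tumbler",(296,294),(265,198),0),("jar",(338,222),(327,255),0),("bowl",(278,230),(329,198),.03),("standL_side",None,(300,161),.014)]:
    print(n, onz(u,z,a).round(3) if u else '', onz(v,z,b).round(3) if v else '')
print("ballR",tri([(402,162),(296,256)],[a,b]).round(3))
S=cv2.imread("pics/scene0.png");D=cv2.imread("pics/side0.png")
cr=lambda I,x,y,w,h:cv2.resize(I[y:y+h,x:x+w],(400,300),interpolation=cv2.INTER_CUBIC)
cv2.imwrite("pics/m1.png",np.vstack([np.hstack([cr(S,170,200,133,100),cr(S,330,140,133,100)]),np.hstack([cr(S,260,210,133,100),cr(D,230,210,133,100)])]))
E
```

```text
standL [ 0.571 -0.304  0.014] 
standR [0.49  0.294 0.014] [0.478 0.303 0.014]
short [ 0.57 -0.02  0.  ] [0.539 0.014 0.   ]
tall [0.676 0.097 0.   ] [0.654 0.123 0.   ]
tumbler [ 0.67  -0.118 -0.   ] [ 0.655 -0.105  0.   ]
jar [ 0.438  0.107 -0.   ] [0.411 0.113 0.   ]
bowl [ 0.431 -0.11   0.03 ] [ 0.426 -0.106  0.03 ]
standL_side  [ 0.554 -0.296  0.014]
ballR [0.479 0.298 0.255]
```

View pics/m1.png

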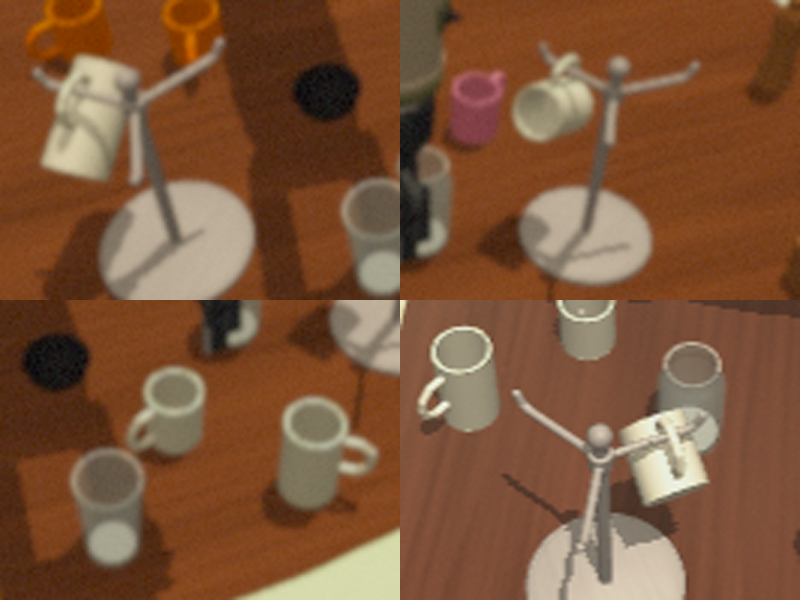

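```bash
python3 - <<'E'
from h import *
a=cam(load("scene0"));b=cam(load("side0"))
def sc(x,y,ox,oy): return (ox+x/3,oy+y/3)
for n,rs,rd,hs,hd in [("tall",(365,251),(250.3,226.7),(385.3,262.3),(238,246.7)),("short",(318,240),(292,209),(304,256.7),(290,203))]:
    P=tri([rs,rd],[a,b]);H=tri([hs,hd],[a,b]); print(n,P.round(3),H.round(3),np.degrees(np.arctan2(*(H-P)[1::-1])))
for n,c,tips in [("L",(215,235),[(243.3,215),(182.7,224),(215,260.7)]),("R",(401,169),[(378.3,155.7),(428.3,162.7),(400,187.3)])]:
    C=onz(c,.225,a);print(n,C.round(3))
    for t in tips:
        T=onz(t,.237,a);d=T-C;print("  tip",T.round(3),np.hypot(*d[:2]).round(3),np.degrees(np.arctan2(d[1],d[0])).round(1))
print("side R"); C=onz((230+199/3,210+155/3),.225,b);print(C)
for t in [(115,95),(300,110),(188,240)]:
    T=onz((230+t[0]/3,210+t[1]/3),.237,b);d=T-C;print("  tip",T.round(3),np.hypot(*d[:2]).round(3),np.degrees(np.arctan2(d[1],d[0])).round(1))
E
```

```text
tall [0.654 0.105 0.099] [0.687 0.16  0.062] 59.30935101589285
short [ 0.542 -0.007  0.068] [ 0.56  -0.063  0.03 ] -72.0611694945995
L [ 0.562 -0.301  0.225]
  tip [ 0.526 -0.216  0.237] 0.092 113.3
  tip [ 0.506 -0.377  0.237] 0.095 -126.4
  tip [ 0.657 -0.311  0.237] 0.095 -6.1
R [0.477 0.3   0.225]
  tip [0.404 0.253 0.237] 0.087 -147.2
  tip [0.489 0.389 0.237] 0.09 82.0
  tip [0.565 0.248 0.237] 0.102 -30.6
side R
[0.47929541 0.29539894 0.225     ]
  tip [0.56  0.25  0.237] 0.092 -29.2
  tip [0.398 0.247 0.237] 0.095 -149.3
  tip [0.475 0.384 0.237] 0.089 92.6
```

```bash
cat >> h.py <<'E'
def mug_T(C,az,d,hdir,tilt,h,drop=0.0):
    """pose (R,t) of mug hung on arm az of stand C, loop at d along the arm; hdir horizontal azimuth of handle; tilt rad; arm bar centre at loop centre + up to contact"""
    ch,sh=np.cos(hdir),np.sin(hdir); ct,st=np.cos(tilt),np.sin(tilt); e=np.array([ch,sh,0]);k=np.array([0,0,1.])
    x=e*ct+k*st; z=-e*st+k*ct; y=np.cross(z,x); Rm=np.column_stack([x,y,z])
    return Rm
def circ(Rm,t,r,z,n=40):
    a=np.linspace(0,2*np.pi,n,endpoint=False); return t+np.column_stack([r*np.cos(a),r*np.sin(a),z+0*a])@Rm.T
def loopc(Rm,t,zl):
    return t+np.array([[31,0,zl-17],[57,0,zl-17],[57,0,zl+17],[31,0,zl+17]])@Rm.T/1000
def arm(C,az): # centreline points
    return np.array([[C[0]+r*np.cos(az),C[1]+r*np.sin(az),z] for r,z in [(0.0115,.225),(.082,.225),(.090,.229),(.094,.238)]])
def draw(I,P,c,col,closed=True,s=1):
    cv2.polylines(I,[np.round(proj(P,c)*s*8).astype(int)],closed,col,1,cv2.LINE_AA,3)
E
python3 - <<'E'
from h import *
from cell import bot, read_state, imaging
q=[0,.70710678,.70710678,0]
for n,p in [("wl",(.46,-.25,.40)),("wr",(.44,.19,.40)),("wm",(.55,.06,.32))]:
    bot.move_to(p,q); bot.wait(.15); st=read_state(); s=imaging.snapshot("wrist"); s.update(tool_pos=st["tool_pos"],eef_rot=st["eef_rot"])
    pickle.dump(s,open(f"pics/{n}.pkl","wb"))
    I=np.ascontiguousarray(s["image"][:,:,::-1]); c=cam(s)
    if n!="wm":
        C,az,zl,h=([.562,-.301,0],np.radians([113.7,-126,-6]),63,105) if n=="wl" else ([.478,.298,0],np.radians([-30,-149,90]),38,70)
        C=np.array(C)
        for a in az: draw(I,arm(C,a),c,(0,255,0),False)
        draw(I,circ(np.eye(3),C,.078,.014),c,(0,255,0))
        for sg,col in [(1,(255,0,0)),(-1,(0,0,255))]:
            Rm=mug_T(0,0,0,az[1]+sg*np.pi/2,np.radians(58),0)
            L=C+np.array([np.cos(az[1])*.055,np.sin(az[1])*.055,.229]); t=L-Rm@np.array([.044,0,(zl+17)/1000])
            draw(I,circ(Rm,t,.031,0),c,col);draw(I,circ(Rm,t,.031,h/1000),c,col)
    else:
        for t,h,az,zl in [((.654,.105,0),.105,59,63),((.545,-.005,0),.07,-72,38)]:
            a=np.radians(az);Rm=mug_T(0,0,0,a,0,0);t=np.array(t)
            draw(I,circ(Rm,t,.031,h),c,(255,0,0));draw(I,loopc(Rm,t,zl),c,(0,0,255))
    cv2.imwrite(f"pics/{n}.png",I); print(n,st["clock"],st["tool_pos"])
E
```

```text
wl 1.5417 [ 0.46045537 -0.24902522  0.39889118]
wr 3.3583 [0.44041739 0.18915604 0.39988472]
wm 4.3333 [0.5500035  0.06145953 0.32178211]
```

View pics/wl.png

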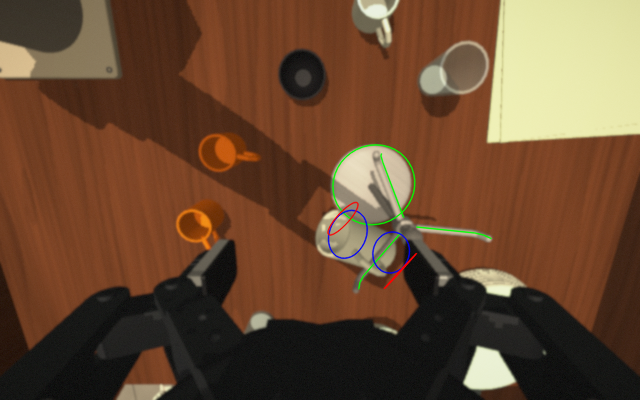

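View pics/wr.png

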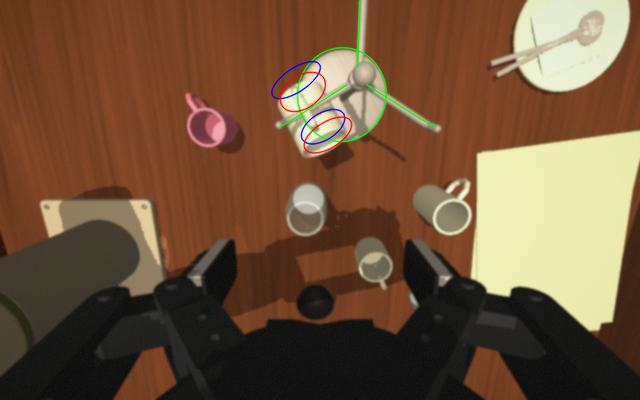

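View pics/wm.png

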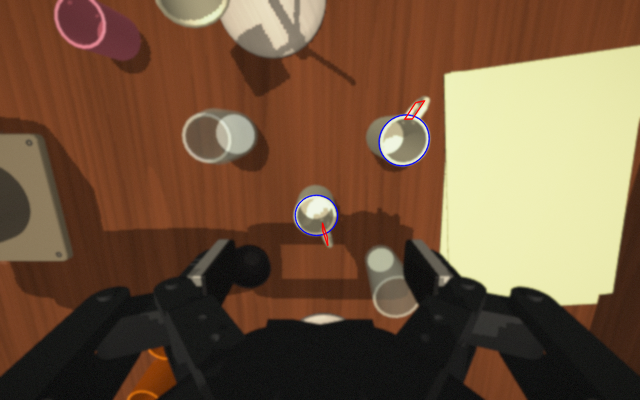

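```bash
cat > ov.py <<'E'
from h import *
out=[]
def crop(I0,c,x,y,items):
    M=[]
    for col,sg in [((255,0,0),1),((0,0,255),-1)]:
        I=cv2.resize(I0[y:y+75,x:x+100],(400,300),interpolation=cv2.INTER_CUBIC)
        C,az,zl,h=items; C=np.array(C);az=np.radians(az)
        off=lambda P:np.round(((proj(P,c)-[x,y])*4)*8).astype(int)
        Rm=mug_T(0,0,0,az+sg*np.pi/2,np.radians(58),0)
        L=C+np.array([np.cos(az)*.055,np.sin(az)*.055,.229]); t=L-Rm@np.array([.044,0,(zl+17)/1000])
        for P,k in [(circ(Rm,t,.031,0),(0,255,255)),(circ(Rm,t,.031,h/1000),col),(loopc(Rm,t,zl),(0,255,0))]:
            cv2.polylines(I,[off(P)],True,k,1,cv2.LINE_AA,3)
        M.append(I)
    return np.hstack(M)
LT=([.562,-.301,0],-126,63,105); RT=([.478,.298,0],-149,38,70)
s=load("scene0");I=s["image"][:,:,::-1]
cv2.imwrite("pics/ov.png",np.vstack([crop(I,cam(s),165,200,LT),crop(I,cam(s),340,140,RT)]))
E
python3 ov.py
```

```text
(no output)
```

View pics/ov.png

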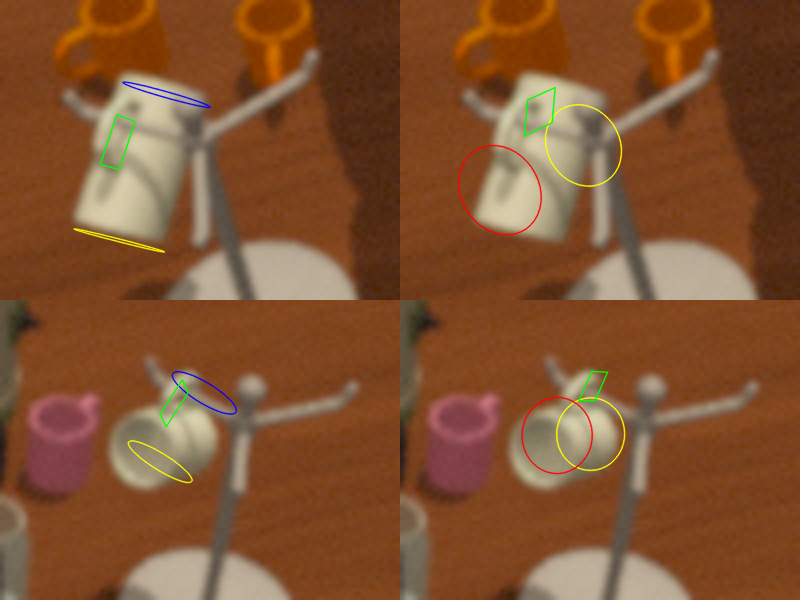

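```bash
cat > plan.py <<'E'
from h import *
MUG=dict(tall=dict(p=(.654,.105),az=58,zl=.063,zg=.083,C=(.562,-.301),arm=-6,hd=-96),
         short=dict(p=(.544,-.005),az=-72,zl=.038,zg=.048,C=(.478,.298),arm=90,hd=0))
def quat(M):
    q=R.from_matrix(M).as_quat(); return np.array([q[3],*q[:3]])
def tcp(Rm,t,zg,s):
    z=-Rm[:,2]; y=s*Rm[:,1]; return t+Rm[:,2]*(zg-.011), quat(np.column_stack([np.cross(y,z),y,z]))
def pick(m,s,dz=0):
    return tcp(mug_T(0,0,0,np.radians(m["az"]),0,0),np.array([*m["p"],dz]),m["zg"],s)
def hang(m,s,d,tilt,bx=0,bz=0,up=0,zb=.225):
    """bar centre (at d along arm, raised up) sits at mug point (44+bx, zl+bz) mm"""
    Rm=mug_T(0,0,0,np.radians(m["hd"]),np.radians(tilt),0); a=np.radians(m["arm"])
    B=np.array([m["C"][0]+d*np.cos(a),m["C"][1]+d*np.sin(a),zb+up])
    return tcp(Rm,B-Rm@np.array([.044+bx/1e3,0,m["zl"]+bz/1e3]),m["zg"],s)
E
python3 - <<'E'
from plan import *
from cell import solver
for n,m in MUG.items():
    for hd in (m["hd"],m["hd"]+180):
        mm=dict(m,hd=hd)
        for s in (1,-1):
            j=solver.ik(*pick(m,s)); print(n,hd,s,"pick",None if j is None else np.round(j,2))
            for d in (.135,.07):
                for t in (0,20,35,45,55):
                    j=solver.ik(*hang(mm,s,d,t)); print("   ",d,t,None if j is None else np.round(j,2))
E
```

```text
tall -96 1 pick [ 0.08  0.42  1.45 -0.    1.26 -2.5 ]
    0.135 0 [-0.44  0.56  0.98 -0.    1.61 -0.33]
    0.135 20 [-0.28  0.5   1.12 -0.35  1.47 -0.15]
    0.135 35 [-0.17  0.52  1.19 -0.62  1.42  0.03]
    0.135 45 [-0.11  0.56  1.22 -0.8   1.42  0.15]
    0.135 55 [-0.06  0.63  1.24 -0.97  1.44  0.27]
    0.07 0 [-0.47  0.37  1.21 -0.    1.55 -0.36]
    0.07 20 [-0.29  0.32  1.34 -0.35  1.42 -0.15]
    0.07 35 [-0.17  0.35  1.41 -0.62  1.38  0.05]
    0.07 45 [-0.11  0.4   1.44 -0.8   1.38  0.19]
    0.07 55 [-0.05  0.47  1.46 -0.98  1.41  0.32]
tall -96 -1 pick [ 0.08  0.42  1.45 -0.    1.26  0.64]
    0.135 0 None
    0.135 20 None
    0.135 35 None
    0.135 45 None
    0.135 55 None
    0.07 0 None
    0.07 20 None
    0.07 35 None
    0.07 45 None
    0.07 55 None
tall 84 1 pick [ 0.08  0.42  1.45 -0.    1.26 -2.5 ]
    0.135 0 None
    0.135 20 [-0.68  0.83  0.65  0.3   1.84  2.62]
    0.135 35 [-0.75  1.02  0.46  0.53  2.    2.63]
    0.135 45 None
    0.135 55 None
    0.07 0 None
    0.07 20 [-0.72  0.64  0.93  0.29  1.77  2.55]
    0.07 35 [-0.8   0.81  0.79  0.49  1.9
[... 1883 characters left out ...]
   0.07 20 [0.45 0.53 1.09 0.16 1.83 2.04]
    0.07 35 [0.41 0.77 0.86 0.26 2.07 2.04]
    0.07 45 [0.39 0.93 0.71 0.35 2.23 2.07]
    0.07 55 [0.38 1.08 0.55 0.45 2.38 2.13]
short 180 -1 pick None
    0.135 0 [ 0.62  0.35  1.26 -0.    1.53 -0.95]
    0.135 20 [ 0.53  0.64  0.95  0.18  1.85 -1.02]
    0.135 35 [ 0.48  0.88  0.7   0.31  2.1  -1.  ]
    0.135 45 [ 0.46  1.05  0.51  0.42  2.27 -0.96]
    0.135 55 [ 0.44  1.24  0.31  0.57  2.43 -0.86]
    0.07 0 [ 0.53  0.24  1.39 -0.    1.51 -1.04]
    0.07 20 [ 0.45  0.53  1.09  0.16  1.83 -1.1 ]
    0.07 35 [ 0.41  0.77  0.86  0.26  2.07 -1.1 ]
    0.07 45 [ 0.39  0.93  0.71  0.35  2.23 -1.07]
    0.07 55 [ 0.38  1.08  0.55  0.45  2.38 -1.01]
```

```bash
cat > go.py <<'E'
from plan import *
from cell import bot, solver, read_state, imaging
def F(): return np.round(read_state()["contact_force"],1)
def grab(m,s,lift):
    P,q=pick(m,s)
    bot.move_gripper(.085); bot.move_to(P+[0,0,.10],q); bot.move_l(P,feed=.12)
    bot.move_gripper(0.05,80); print("gap",read_state()["finger_gap"],F())
    bot.move_l(P+[0,0,lift],feed=.15); print("lifted",read_state()["finger_gap"],F())
def snap_ov(m,d,tilt,up,name,bx=0,bz=0,H=.105):
    Rm=mug_T(0,0,0,np.radians(m["hd"]),np.radians(tilt),0); a=np.radians(m["arm"])
    B=np.array([m["C"][0]+d*np.cos(a),m["C"][1]+d*np.sin(a),.225+up]); t=B-Rm@np.array([.044+bx/1e3,0,m["zl"]+bz/1e3])
    out=[]
    for n in ("scene","side"):
        s=imaging.snapshot(n); c=cam(s); u,v=proj(B,c)[0].astype(int); x,y=min(max(u-50,0),540),min(max(v-50,0),300)
        raw=s["image"][y:y+100,x:x+100,::-1]; I=cv2.resize(raw,(400,400),interpolation=cv2.INTER_CUBIC)
        for P,k,cl in [(circ(Rm,t,.031,0),(0,255,255),1),(circ(Rm,t,.031,H),(255,0,0),1),(loopc(Rm,t,m["zl"]*1e3),(0,0,255),1),(arm(m["C"],a),(0,255,0),0)]:
            cv2.polylines(I,[np.round(((proj(P,c)-[x,y])*4)*8).astype(int)],bool(cl),k,1,cv2.LINE_AA,3)
        out.append(I)
    cv2.imwrite(f"pics/{name}.png",np.hstack(out))
E
python3 - <<'E'
from go import *
m=MUG["short"]
for a in [(.13,35,0,0,.15),(.13,35,0,0,.0065),(.07,35,0,0,.0065),(.07,52,5,8,0)]: print(solver.ik(*hang(m,1,*a)))
grab(m,1,.32)
bot.move_to(*hang(m,1,.13,35,up=.15)); print(read_state()["clock"],read_state()["finger_gap"])
bot.move_l(hang(m,1,.13,35,up=.0065)[0],feed=.12); bot.wait(.3)
snap_ov(m,.13,35,.0065,"s1",H=.07); print(read_state()["clock"],F(), read_state()["tool_pos"]-hang(m,1,.13,35,up=.0065)[0])
E
```

```text
[ 0.95876437 -0.1864749   1.71756592 -0.51393578  1.2694962  -0.54250603]
[ 0.95876437 -0.10119156  1.90476054 -0.57713916  1.0360656  -0.38812768]
[ 0.87983725 -0.25334554  2.03810497 -0.54882226  1.01086759 -0.47610596]
[ 1.0035061  -0.21459428  2.1977408  -1.03524418  0.88320266  0.01644847]
gap 0.060506642612261276 [-0.2  0.1  6.4]
lifted 0.06073174922879307 [ 0.1 -0.5 -2.8]
10.6583 0.06147286229756208
12.4 [ 0.2 -0.2 -1.8] [4.32657770e-05 4.40588087e-05 1.97971755e-04]
```

View pics/s1.png

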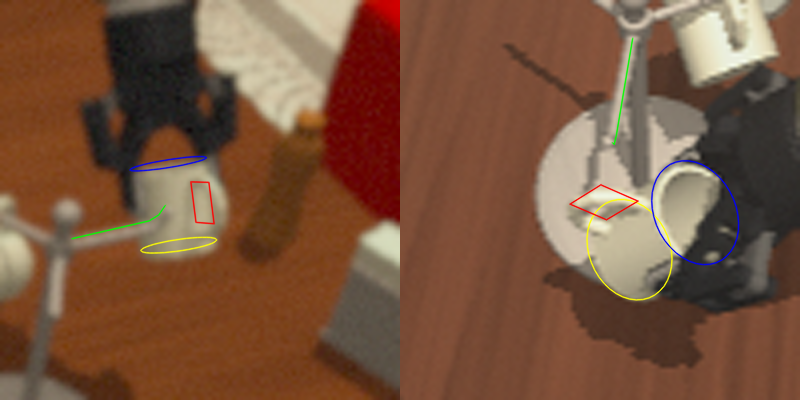

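```bash
python3 - <<'E'
from go import *
m=MUG["short"]
def cr(s,c,ctr,w,h,k,az):
    u,v=proj(ctr,c)[0].astype(int);x,y=u-w//2,v-h//2; x=min(max(x,0),640-w);y=min(max(y,0),400-h)
    I=cv2.resize(np.ascontiguousarray(s["image"][y:y+h,x:x+w,::-1]),(w*k,h*k),interpolation=cv2.INTER_CUBIC)
    for a,col in zip(az,[(0,255,0),(255,255,0),(0,0,255)]):
        P=arm(m["C"],np.radians(a)); cv2.polylines(I,[np.round(((proj(P,c)-[x,y]+.5)*k-.5)*8).astype(int)],False,col,1,cv2.LINE_AA,3)
    return I
st=read_state(); w=imaging.snapshot("wrist"); w.update(tool_pos=st["tool_pos"],eef_rot=st["eef_rot"]); pickle.dump(w,open("pics/w2.pkl","wb"))
sd=imaging.snapshot("side"); pickle.dump(sd,open("pics/side2.pkl","wb")); sc=load("scene0")
ctr=np.array([.478,.33,.225])
A=cr(sd,cam(sd),ctr,66,66,6,[90]); B=cr(sc,cam(sc),ctr,66,66,6,[90]); 
W=w["image"][:,:,::-1]
cv2.imwrite("pics/z1.png",np.hstack([A,B])); print(A.shape)
wr=load("wr"); print(proj(ctr,cam(w)))
V=np.ascontiguousarray(W); 
for a in (90,):draw(V,arm(m["C"],np.radians(a)),cam(w),(0,255,0),False)
V=cv2.resize(V,(316,198)); wrc=cr(wr,cam(wr),np.array([.478,.298,.225]),80,49,4,[90,-30])
cv2.imwrite("pics/z1.png",np.vstack([np.hstack([A,B]),np.hstack([cv2.resize(V,(396,200)),cv2.resize(wrc,(396,200))])]))
E
```

```text
(396, 396, 3)
[[151.34848229 311.39588122]]
```

View pics/z1.png

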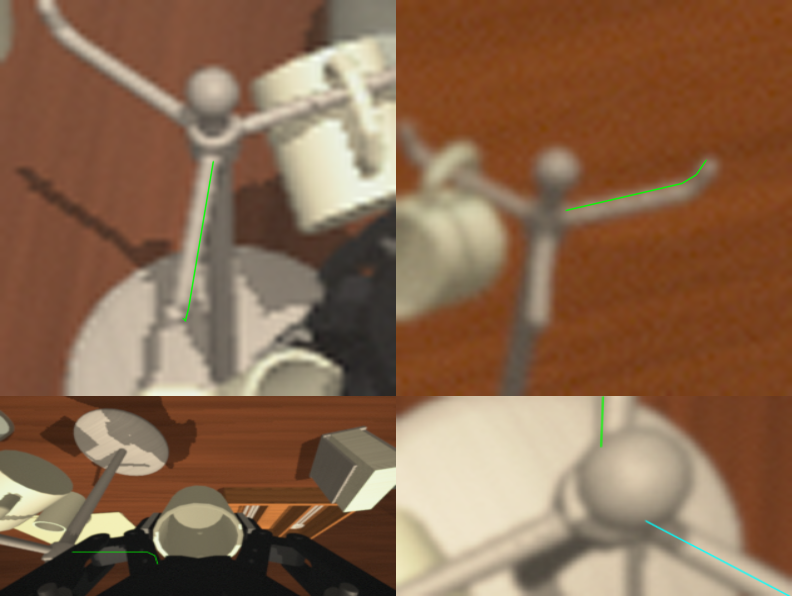

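```bash
python3 - <<'E'
from go import *
w=load("w2"); c=cam(w); m=MUG["short"]
P,q=hang(m,1,.13,35,up=.0065); P=np.array(w["tool_pos"]); T=R.from_quat([q[1],q[2],q[3],q[0]]).as_matrix()
# rim: height .07 => tool z = zg-.011-.07
def rim(r,dx): return proj(P+T@np.array([dx,0,m["zg"]-.011-.07])+0*P,c) 
for r in (.031,.029,.027):
    print(r,[proj(P+T@np.array([sx*r,0,m["zg"]-.011-.07]),c)[0].round(1).tolist() for sx in (1,-1)])
print("mm/px", [1e3/(proj(P+T@np.array([sx*.029+.001,0,-.033]),c)[0]-proj(P+T@np.array([sx*.029,0,-.033]),c)[0])[1]/1e3 for sx in (1,-1)])
g=w["image"].astype(int).sum(2)//3
print(g[170:330,315:326].mean(1).round().astype(int).tolist())
E
```

```text
0.031 [[320.2, 217.2], [319.9, 349.5]]
0.029 [[320.2, 222.1], [319.9, 345.7]]
0.027 [[320.2, 227.0], [320.0, 342.0]]
mm/px [np.float64(-0.41048075496472747), np.float64(-0.5339707062007683)]
[71, 70, 70, 72, 76, 79, 80, 82, 87, 94, 99, 101, 101, 101, 102, 101, 102, 101, 102, 102, 101, 102, 101, 101, 101, 102, 101, 101, 101, 101, 102, 101, 101, 101, 102, 102, 102, 101, 102, 101, 101, 101, 103, 112, 131, 150, 160, 163, 166, 169, 171, 171, 170, 169, 168, 167, 168, 168, 168, 168, 168, 168, 168, 168, 169, 168, 168, 169, 168, 168, 168, 168, 168, 168, 168, 168, 168, 168, 168, 169, 169, 169, 168, 168, 168, 168, 169, 169, 168, 168, 169, 169, 168, 163, 149, 127, 108, 102, 100, 101, 102, 104, 107, 112, 115, 116, 111, 105, 101, 101, 100, 101, 100, 100, 101, 100, 101, 101, 101, 101, 100, 101, 100, 100, 100, 101, 101, 100, 100, 100, 100, 100, 100, 100, 100, 101, 100, 100, 100, 100, 100, 100, 100, 100, 100, 99, 98, 99, 101, 103, 104, 105, 97, 76, 46, 25, 19, 19, 18, 19]
```

```bash
sed -i 's/C=(.478,.298)/C=(.483,.300)/' plan.py; cat >> go.py <<'E'
def thread(m,s,t0=35,d0=.13,d1=.068,n=5,f=6):
    f0=read_state()["contact_force"]
    for d in np.linspace(d0,d1,n+1):
        bot.move_l(hang(m,s,d,t0,up=.0065,bx=1)[0],feed=.06); df=read_state()["contact_force"]-f0; print("d",round(d,3),df.round(1))
        if np.linalg.norm(df)>f: print("CONTACT"); return False
    return True
E
python3 - <<'E'
from go import *
print(thread(MUG["short"],1)); print(read_state()["clock"]); m=MUG["short"]
snap_ov(m,.068,35,.0065,"s2",H=.07,bx=1)
E
```

```text
d 0.13 [-1.3 -0.3 -0.1]
d 0.118 [-0.9  0.3  1.4]
d 0.105 [-0.1 -0.3  0.6]
d 0.093 [-0.7  0.3  0.9]
d 0.08 [-0.7  0.4  0.2]
d 0.068 [-0.9 -0.4  1.5]
True
14.5417
```

View pics/s2.png

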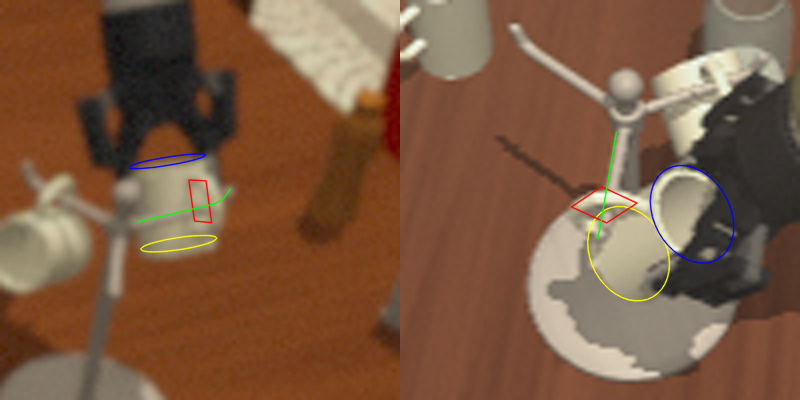

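```bash
cat >> go.py <<'E'
def settle(m,s,d,tilt,t0=35):
    f0=read_state()["contact_force"]
    for t,bx,bz in [((t0+tilt)/2,2,3),(tilt,4,6),(tilt,6,9)]:
        P,q=hang(m,s,d,t,bx=bx,bz=bz,up=.003); bot.move_l(P,q,feed=.04); print(t,(read_state()["contact_force"]-f0).round(1))
        if np.linalg.norm(read_state()["contact_force"]-f0)>8: print("CONTACT"); return False
    bot.wait(.2); f0=read_state()["contact_force"]; P=np.array(read_state()["tool_pos"])
    for k in range(1,15):
        bot.move_l(P-[0,0,.001*k],feed=.02); bot.wait(.05); df=read_state()["contact_force"]-f0
        if df[2]>2.5: print("seated",k,df.round(1)); return True
    print("no seat",df.round(1)); return False
E
python3 - <<'E'
from go import *
print(settle(MUG["short"],1,.068,54)); print(read_state()["clock"])
E
```

```text
44.5 [-0.8  0.2  0.3]
54 [-1.3 -0.1  0.4]
54 [-0.1  0.3 -0.6]
seated 2 [-0.2 -0.7  3.7]
True
16.6
```

```bash
cat >> go.py <<'E'
def release(dist=.10):
    bot.move_gripper(.07); bot.wait(.6); bot.move_gripper(.085); print("released",F())
    st=read_state(); q=st["eef_rot"]; z=R.from_quat([q[1],q[2],q[3],q[0]]).as_matrix()[:,2]
    bot.move_l(np.array(st["tool_pos"])-dist*z,feed=.08); print("clear",F(),read_state()["clock"])
E
python3 - <<'E'
from go import *
release(); m=MUG["short"]
P=np.array(read_state()["tool_pos"]); bot.move_l(P+[0,0,.1],feed=.2)
# L stand check (unoccluded images), tall
def cr(s,c,ctr,w,h,k,C,az):
    u,v=proj(ctr,c)[0].astype(int);x,y=min(max(u-w//2,0),640-w),min(max(v-h//2,0),400-h)
    I=cv2.resize(np.ascontiguousarray(s["image"][y:y+h,x:x+w,::-1]),(w*k,h*k),interpolation=cv2.INTER_CUBIC)
    for a in az: cv2.polylines(I,[np.round(((proj(arm(C,np.radians(a)),c)-[x,y]+.5)*k-.5)*8).astype(int)],False,(0,255,0),1,cv2.LINE_AA,3)
    return I
C=(.562,-.301);ctr=np.array([.59,-.30,.225]); sc=imaging.snapshot("scene"); sd=imaging.snapshot("side"); wl=load("wl")
r=np.array([.48,.36,.2])
cv2.imwrite("pics/z2.png",np.vstack([np.hstack([cr(sc,cam(sc),ctr,66,50,6,C,[-6,114]),cr(wl,cam(wl),ctr+[.02,0,0],132,100,3,C,[-6,114])]),np.hstack([cr(sc,cam(sc),r,66,50,6,C,[]),cr(sd,cam(sd),r,66,50,6,C,[])])]))
E
```

```text
released [-0.3  0.2  0.8]
clear [0.2 0.1 0.3] 19.1583
```

View pics/z2.png

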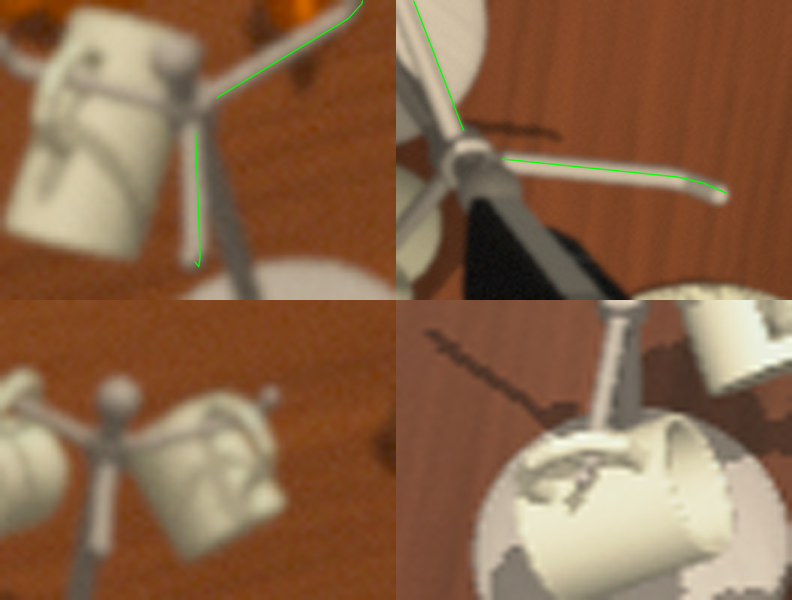

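```bash
sed -i 's/C=(.562,-.301)/C=(.561,-.3035)/' plan.py; python3 - <<'E'
from plan import *
s=load("wm");c=cam(s);I=s["image"].astype(float); g=cv2.GaussianBlur(I,(0,0),.7)
wh=g.min(2)
for n,h in (("tall",.105),("short",.07)):
    m=MUG[n]; best=[]
    for dx in np.arange(-.006,.0061,.001):
      for dy in np.arange(-.006,.0061,.001):
        P=circ(np.eye(3),np.array([m["p"][0]+dx,m["p"][1]+dy,0]),.029,h,60); u=proj(P,c)
        v=cv2.remap(wh.astype(np.float32),u[:,:1].astype(np.float32),u[:,1:].astype(np.float32),1).mean(); best.append((v,dx,dy))
    v,dx,dy=max(best); p=np.array([m["p"][0]+dx,m["p"][1]+dy,0]); print(n,"rim",v.round(1),np.round([dx,dy],3))
    r=[]
    for az in range(m["az"]-20,m["az"]+21,2):
        a=np.radians(az);Rm=mug_T(0,0,0,a,0,0); zl=m["zl"]
        Q=np.array([[x,0,z] for x,z in [(.061,zl-.012),(.0615,zl),(.061,zl+.012),(.052,zl+.021),(.045,zl+.0215)]])
        u=proj(p+Q@Rm.T,c).astype(np.float32); r.append((az,int(cv2.remap(wh.astype(np.float32),u[:,:1],u[:,1:],1).mean())))
    print(r)
E
```

```text
tall rim 194.7 [0.001 0.   ]
[(38, 38), (40, 40), (42, 45), (44, 56), (46, 69), (48, 86), (50, 111), (52, 140), (54, 162), (56, 167), (58, 155), (60, 130), (62, 100), (64, 80), (66, 76), (68, 77), (70, 75), (72, 67), (74, 56), (76, 47), (78, 41)]
short rim 162.5 [-0.001  0.   ]
[(-92, 29), (-90, 29), (-88, 29), (-86, 29), (-84, 29), (-82, 28), (-80, 30), (-78, 37), (-76, 53), (-74, 78), (-72, 103), (-70, 118), (-68, 119), (-66, 108), (-64, 90), (-62, 68), (-60, 51), (-58, 40), (-56, 32), (-54, 26), (-52, 24)]
```

```bash
sed -i 's/p=(.654,.105),az=58/p=(.655,.105),az=56/' plan.py; python3 - <<'E'
from go import *
m=MUG["tall"]; print(read_state()["tool_pos"])
P,q=pick(m,1)
x=np.array(read_state()["tool_pos"]); x[2]=max(x[2],.44); bot.move_l(x,feed=.25)
bot.move_to(np.array([P[0],P[1],.36]),q)
grab(m,1,.22)
bot.move_to(*hang(m,1,.14,35,up=.10)); print(read_state()["clock"],read_state()["finger_gap"])
bot.move_l(hang(m,1,.13,35,up=.0065,bx=1)[0],feed=.12); bot.wait(.3)
st=read_state(); w=imaging.snapshot("wrist"); P=np.array(st["tool_pos"]); q=st["eef_rot"]; w.update(tool_pos=P,eef_rot=q); c=cam(w)
T=R.from_quat([q[1],q[2],q[3],q[0]]).as_matrix()
print("rim far pred",[proj(P+T@np.array([r,0,m["zg"]-.011-.105]),c)[0].round(1).tolist() for r in (.031,.027)])
g=w["image"].astype(int).sum(2)//3; print(g[170:250,315:326].mean(1).round().astype(int).tolist())
snap_ov(m,.13,35,.0065,"t1",bx=1); print(st["clock"],F())
E
```

```text
[0.38087618 0.36709308 0.33574543]
gap 0.06115458506615662 [-0.8  0.7  5.7]
lifted 0.0611815343901489 [ 0.9  0.3 -2.5]
28.3083 0.060809613626023606
rim far pred [[320.5, 215.7], [320.5, 225.5]]
[116, 125, 129, 130, 130, 130, 130, 130, 130, 130, 130, 130, 130, 130, 130, 130, 130, 130, 130, 130, 130, 130, 130, 130, 130, 130, 129, 130, 130, 130, 130, 131, 130, 130, 130, 130, 130, 130, 130, 130, 130, 130, 130, 131, 137, 155, 178, 193, 199, 202, 206, 210, 214, 213, 210, 205, 202, 202, 202, 202, 202, 203, 202, 202, 202, 202, 202, 202, 202, 202, 202, 200, 190, 167, 143, 131, 130, 130, 129, 129]
29.55 [-0.  -0.7 -2.6]
```

```bash
python3 - <<'E'
from go import *
m=MUG["tall"]
ok=thread(m,1); ok=ok and settle(m,1,.068,54); print(ok,read_state()["clock"],read_state()["finger_gap"])
E
```

```text
d 0.13 [-0.5  1.   0.2]
d 0.118 [ 0.5 -0.4  0. ]
d 0.105 [-0.1  1.3  0.3]
d 0.093 [ 0.3  1.  -0.5]
d 0.08 [-0.1  0.8 -0.6]
d 0.068 [ 1.   1.5 -0.5]
44.5 [-1.4 -0.8  0.2]
54 [-0.8 -1.   0.1]
54 [-1.  -1.3  0.5]
seated 3 [-1.6 -0.9  6.9]
True 34.0167 0.06132131776098093
```

```bash
python3 - <<'E'
from go import *
release()
P=np.array(read_state()["tool_pos"]); bot.move_l(P+[0,0,.12],feed=.2); bot.move_to([.45,.0,.42],[0,.70710678,.70710678,0]); bot.wait(1.0)
sc=imaging.snapshot("scene"); sd=imaging.snapshot("side"); I=lambda s,x,y,w,h,k:cv2.resize(s["image"][y:y+h,x:x+w,::-1],(w*k,h*k),interpolation=cv2.INTER_CUBIC)
a=I(sc,165,140,300,160,2); b=I(sd,220,80,200,130,3); b2=I(sd,220,180,200,130,2)
M=np.zeros((580,800,3),np.uint8); M[:320,:600]=a; M[320:,:400]=b2; M[320:580,400:]=I(sd,220,80,200,130,2)
cv2.imwrite("pics/fin.png",M)
bot.wait(1.5); s2=imaging.snapshot("scene"); d=np.abs(s2["image"].astype(int)-sc["image"]).max(2); print("moved px",(d[140:310,165:470]>40).sum(),read_state()["clock"])
E
```

```text
released [-0.1 -0.2 -0.6]
clear [-0.1 -0.7 -0. ] 36.575
moved px 0 41.05
```

View pics/fin.png

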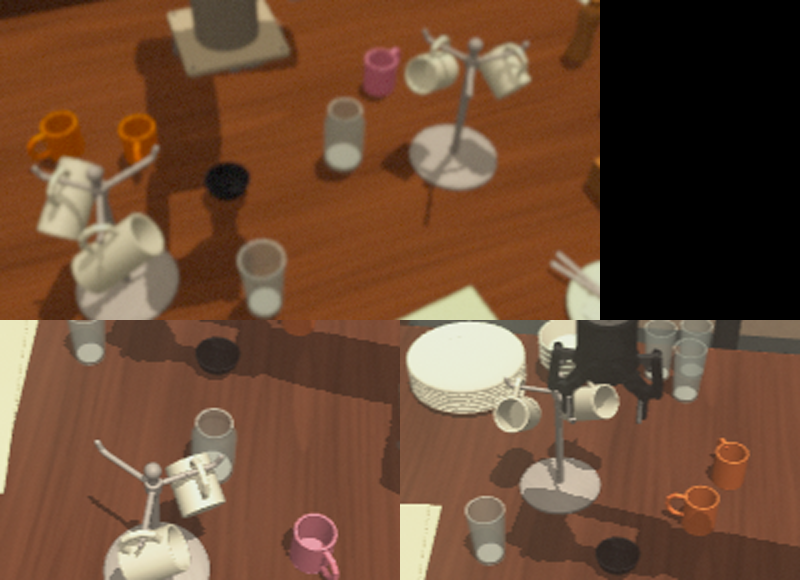

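Both mugs hang still on the correct stands. The glass, jar and bowl stand where they were.

```bash
python3 - <<'E'
from cell import bot
print(bot.hand_in())
E
```

```text
the job is handed in; nothing more can be done
None
```

Both mugs are put away and the job is handed in. The short mug hangs on a free arm of the stand to the robot's left, and the tall mug on a free arm of the stand to its right. Each shares its stand with a mug of its own size.

**Last checks:**
- **Seating:** both handles settled on their arms with a small contact force (3.7 N and 6.9 N). They touched a few mm sooner than my model predicted, the same way for both.
- **Holding still:** two pictures 1.5 s apart showed no movement around the stands.
- **Other things:** the mugs already hanging, the glass, the jar and the sauce bowl looked unmoved, judged by eye only.
- **Time and robot:** the clock read about 41 s of the 72 s allowed, and the arm was clear of everything.

**One disagreement:** my first estimates of the stands' positions were off by about 5 mm (left) and 3 mm (right). I corrected each before hanging its mug, and neither mug met any resistance going on.

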